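# Set up the sauce warmer for service

## Robot

A 7-joint arm with a two-finger parallel gripper is mounted at the origin on the work surface. World frame = base frame: x ahead of the robot, y to its left, z up, the work surface at z = 0. Lengths are in m, angles in rad, forces in N, time in s.
With the tool pointing down it reaches from about 0.4 to 0.85 m from the base axis. Payload 10.4 kg.
Tool frame: the origin (TCP) lies at the very end of the fingers, on their centre line; the grasp point (between the pads) lies 19 mm behind it; x points along the fingers, z is the direction in which the jaws open and shut, and the axes are right-handed (so a half turn about x gives the same grasp; the last joint's range is limited). The gripper opens to 85 mm and grips with 20 to 120 N. Pads are 22 mm wide; open, the fingers measure 114 mm over their backs; the gripper's body (76 mm by 85 mm) begins 54 mm behind the grasp point. The pads swing forward as they close: fully open they stand 13 mm farther back than shut.
Start: joints at [1.101, 0.332, -0.065, 1.46, 0.022, 1.35, -0.088], TCP at [0.27, -0.564, 0.231] pointing down, gripper open.
Joint ranges: [-2.6, 2.6], [-0.5, 2.12], [-1.47, 1.34], [0.16, 2.42], [-1.27, 4.41], [0.06, 2.06], [-2.6, 2.6]. Speed limits (rad/s): [2.22, 2.22, 2.79, 2.79, 3.14, 3.14, 3.14].

## Interface

Orientations are given as a unit quaternion [x, y, z, w].
In Python, from workcell import get_obs, camera, camera_info, hand_in gives the robot as it stands.
- The arm moves only by the tool move_arm, never from a script. Its argument "motion" is text: rows parted by semicolons, each of 4 numbers parted by spaces: the shift along the world's x, y, z in m, then the turn about the world's z in rad. In form: tx ty tz spin; .... A call has 1 to 10 rows; each row is the pose to reach, as a shift and turn from the pose commanded when the call began; what a row does not reach only later rows make up. A row lasts 1/8 s, in which the tool goes at most 62.5 mm and 10.7 degrees, less where a joint would pass 70% of its speed; a pose out of reach is approached as far as the arm can. A call with a gripper value outside its range is refused whole. "grip" is the opening, from 0 (shut) to 1 (fully open), set as the call begins (left out, the last holds). The fingers move at their own pace and stop on an object; "force" is the grip in N (left out, the last holds). Time passes only in rows, so rows that repeat a pose let the fingers close. It gives the time, the measured TCP pose, the force and the opening at its end, in the units of the state.
- get_obs(): the state, without advancing time (a new reading comes with each control period).
- camera(name): name is "side" or "top"; returns (picture, depth): 420x560x3 uint8, red, green, blue; 420x560 float32, m along the optical axis (not along the pixel's ray), 0 where there is no reading.
- camera_info(name): a dict with "camera_matrix" (3x3 intrinsics, pixels), "eye" and "attitude" of the camera in the world. Camera axes: x right, y up, looking along -z (the intrinsics and any distortion apply to the point x, -y, -z); pixel columns grow to the right and rows downward; lengths in m; the calibration is good to about 2 mm. A picture is of the moment at which its call begins. camera_info takes no time and is no camera call.
- hand_in(): hands the job in, once; it reports no verdict.
The state is a dict: "clock": time; "joint_pos": joint angles; "joint_velocities": joint speeds; "tau": joint torques, N m; "position": TCP position; "ee_rot": TCP orientation; "ft_force": force on the tool from outside, world axes, zero at the start; "torque": the same for the moment, N m; "grip_width": opening from 0.0 (shut) to 1.0 (fully open).
Only numpy, scipy, OpenCV 4.12 (cv2) and the standard library are available. Lean on these libraries where they do the work, as an engineer would, in place of code of your own. Each camera call takes 0.05 s, during which the arm holds its last target.

## Task

Get the four-well sauce warmer ready for service: fit every sauce pot on the counter into a well of its own, pin through the slots, push it fully down against the spring and turn it clockwise to the stop so that it stays locked, and close every well left over with one of the flat covers, sitting level on the deck. Only when all four wells are filled, snap the rocker switch on by pressing its raised far end. Leave the squeeze bottles and the bowl where they are.

Things in the scene. Friction and masses are not known exactly. Their poses are not given: they have to be found in the camera images.
- warmer: steel four-well warmer, 252 mm square, deck top 85 mm above the counter, deck 8 mm thick; origin under its centre on the counter, x away from the robot, z up. Wells at +-60 mm in x and y. All wells are alike: a pot's pin passes the deck only in the two slots; under the deck it turns clockwise (seen from above) 72 degrees from the slots to a stop; anticlockwise is blocked.
- lift1 (a joint): round lift plate in well1, 0 = up, its top 13 mm below the deck top; grows to 0.013 m pushed fully down. Each well has one like it: a spring of 5 N at first, 11 N at the bottom. It springs an unlocked pot up again and holds a locked pot's pin up against the deck's underside.
- well1 (a point): near right well of the warmer (seen from the robot): point on its axis at the level of the deck top; z up, x along its two slots. Opening 66 mm across, with a slot 18 mm wide on each side along x, reaching 42 mm from the axis.
- well2 (a point): near left well of the warmer (seen from the robot): point on its axis at the level of the deck top; z up, x along its two slots. Opening 66 mm across, with a slot 18 mm wide on each side along x, reaching 42 mm from the axis.
- well3 (a point): far right well of the warmer (seen from the robot): point on its axis at the level of the deck top; z up, x along its two slots. Opening 66 mm across, with a slot 18 mm wide on each side along x, reaching 42 mm from the axis.
- well4 (a point): far left well of the warmer (seen from the robot): point on its axis at the level of the deck top; z up, x along its two slots. Opening 66 mm across, with a slot 18 mm wide on each side along x, reaching 42 mm from the axis.
- pot1_mid (a point): sauce pot, 85 mm high, 0.32 kg, may be absent: point on its axis, 42.5 mm above its underside; z up. All pots alike. Foot 61 mm across, to 27 mm up; white body 76 mm across, to 58 mm up; black upright grip bar on top to 85 mm, 12 mm thick (y), 56 mm long (x). Steel pin 10 mm thick through the foot, 8 mm up, along x (parallel to the bar), 78 mm long, out on both sides.
- pot2_mid (a point): sauce pot, 85 mm high, 0.32 kg, may be absent: point on its axis, 42.5 mm above its underside; z up. Same as pot1. Heights of this point above the deck top in a well: about 29 mm when it rests on the lift plate with its pin in the slots, 17 mm pressed fully down, 21.5 mm locked and released.
- pot3_mid (a point): sauce pot, 85 mm high, 0.32 kg, may be absent: point on its axis, 42.5 mm above its underside; z up. Same as pot1.
- cover1_mid (a point): flat round black cover, 0.26 kg, 53 mm high: point on its axis, 26.5 mm above its underside; z up. Both alike. Boss below 60 mm across, 5 mm thick, tapered; disc 93 mm across, 6 mm thick; white upright fin on top, 12 mm thick (y), 56 mm long (x), 42 mm high. Seated on a well, boss in the opening, disc flat on the deck, the point is 21.5 mm above the deck top; any yaw.
- cover2_mid (a point): flat round black cover, 0.26 kg, 53 mm high: point on its axis, 26.5 mm above its underside; z up. Same as cover1.
- rocker (a joint): black rocker switch on the grey control box at the warmer's left side, 80 mm long along the warmer's x, 36 mm wide. 0 = off (near end down, far end raised), 0.5 rad = on (far end down). It snaps over past its centre at 0.25; about 4.5 N on the raised end moves it.
- rocker_far (a point): centre of the rocker's top face 30 mm from its pivot towards the far end: the place to press; about 140 mm above the counter when off, about 125 mm when on. Moves with the rocker.
- squeeze1: white squeeze bottle, 60 mm in diameter, 165 mm high, standing beyond the work; origin at the centre of its underside. To be left alone.
- squeeze2: clear squeeze bottle, 60 mm in diameter, 165 mm high, standing beyond the work; origin at the centre of its underside. To be left alone.
- bowl: steel bowl, 120 mm in diameter, 45 mm high, standing beyond the work; origin at the centre of its underside. To be left alone.
Mind the look-alikes: they are no part of the job. Leave any blue look-alike of the part that bears pot3_mid alone. What is shaped like the part that bears pot2_mid but green is not meant.

How it is judged:
By the outcome, as a careful person would: the job done as asked, in the order asked, and still so for the second after the job is handed in, with the robot touching nothing.
Of pot1, pot2, pot3 only 2 to 3 are there at a start; the rules pass over those that are not, and their reading is None.
At some moment in a run one of pot1, pot2, pot3, cover1, cover2 may be knocked a few centimetres aside while the robot is not near it.
It also fails if it takes over 184 s, if anything falls off the work surface, if the arm or the gripper's body presses on something with over 40 N, if the wrist force passes 120 N, or if a joint passes its speed limit or range.

## Working session

There is one attempt and no reset: what is moved stays moved. The work goes in short steps, Python scripts to look and compute and a tool call to move; the robot and the scene stay as the last step left them, time stands still between calls to the robot, and variables do not carry over. Pictures are saved under pics/ and viewed, and the job is handed in when it is done.

Besides the shell and the picture viewer there is one more tool, called after "Request:" as a command line: name --argument value ..., lists and objects as JSON in quotes. move_arm: Moves the arm, as the interface text tells. Its arguments: {"type":"object","properties":{"motion":{"type":"string"},"grip":{"type":"number"},"force":{"type":"number"}},"required":["motion"]}

```bash
mkdir -p pics
cat > h.py <<'E'
import numpy as np, cv2
from workcell import get_obs, camera, camera_info, hand_in
from scipy.spatial.transform import Rotation as R
def att(a):
    a=np.array(a,float)
    return a if a.shape==(3,3) else R.from_quat(a).as_matrix()
def rays(name,uv):
    I=camera_info(name);K=np.array(I['camera_matrix'],float);uv=np.atleast_2d(np.array(uv,float))
    d=np.stack([(uv[:,0]-K[0,2])/K[0,0],-(uv[:,1]-K[1,2])/K[1,1],-np.ones(len(uv))],1)
    return np.array(I['eye'],float),d@att(I['attitude']).T
def onplane(name,uv,z):
    e,d=rays(name,uv);return e+d*((z-e[2])/d[:,2])[:,None]
def cloud(name,depth):
    h,w=depth.shape;u,v=np.meshgrid(np.arange(w),np.arange(h))
    e,d=rays(name,np.stack([u.ravel(),v.ravel()],1))
    return (e+d*depth.ravel()[:,None]).reshape(h,w,3)
def save(n,img): cv2.imwrite('pics/'+n+'.png',img[:,:,::-1])
E
python3 - <<'E'
from h import *
for n in('side','top'):
    print(camera_info(n)); p,d=camera(n); save(n+'0',p); np.savez(n+'0.npz',p=p,d=d)
print(get_obs())
E
```

```text
{'camera_matrix': array([[542.98573605,   0.        , 281.2819837 ],
       [  0.        , 542.98573605, 213.51371583],
       [  0.        ,   0.        ,   1.        ]]), 'eye': array([-0.03645912,  0.60332896,  1.10183126]), 'attitude': array([-0.13111601,  0.32237157,  0.87244269, -0.34311647])}
{'camera_matrix': array([[402.22600507,   0.        , 279.11670816],
       [  0.        , 402.22600507, 201.09844907],
       [  0.        ,   0.        ,   1.        ]]), 'eye': array([0.35153897, 0.01588464, 1.18067686]), 'attitude': array([ 0.04628811, -0.06987192, -0.69553443,  0.71358754])}
{'clock': 0.1, 'joint_pos': array([ 1.10140667,  0.33278565, -0.06471091,  1.46083745,  0.02160805,
        1.34989944, -0.08848063]), 'joint_velocities': array([ 0.000152  , -0.00101313,  0.0002352 , -0.00279541,  0.00150424,
        0.00088994,  0.00274313]), 'tau': array([ 1.87872414e-03, -6.26746702e+01,  4.97021154e-02, -3.92429495e+01,
        1.63833308e-02,  6.93199152e-03, -6.33860486e-05]), 'position': array([ 0.26990539, -0.56335415,  0.2306194 ]), 'ee_rot': array([ 0.37700402,  0.59873557, -0.37657538,  0.59797547]), 'ft_force': array([-0.49142301, -0.2972625 ,  0.2276327 ]), 'torque': array([0.00385999, 0.02169357, 0.02726437]), 'grip_width': 0.9963592271551696}
```

View pics/side0.png

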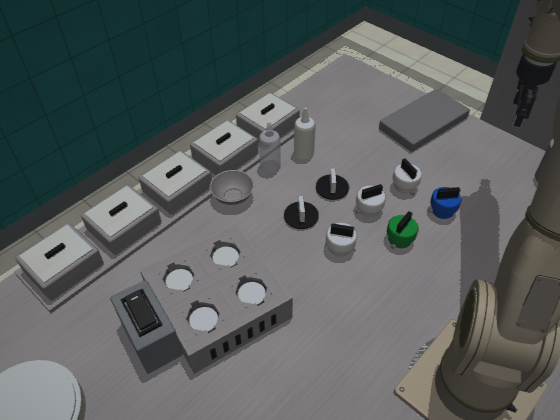

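View pics/top0.png

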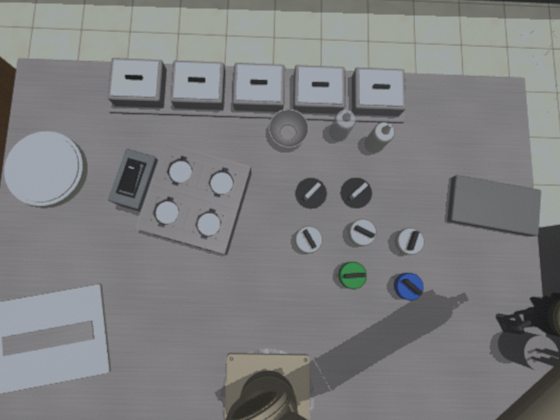

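The three white pots are in the top view at about (309,240), (362,232) and (411,241), and the covers are at (311,193) and (356,193). The warmer is around (195,200). Next I'll measure them.

```bash
cat > m.py <<'E'
from h import *
def clouds(tag=None):
    out={}
    for n in('side','top'):
        if tag is None: p,d=camera(n)
        else: f=np.load(n+tag+'.npz');p,d=f['p'],f['d']
        out[n]=(p,d,cloud(n,d))
    return out
def bar(C,xy,z0,z1,r=0.045):
    for n in C:
        p,d,c=C[n]
        m=(d>0)&(np.hypot(c[...,0]-xy[0],c[...,1]-xy[1])<r)&(c[...,2]>z0)&(c[...,2]<z1)
        q=c[m]
        if len(q)<8: print(n,'few',len(q));continue
        r_=cv2.minAreaRect(q[:,:2].astype(np.float32)*1000)
        w,v=np.linalg.eigh(np.cov(q[:,:2].T));a=v[:,1]
        print(n,len(q),'mean',q[:,:2].mean(0).round(4),'rect',np.round(r_[0],1),np.round(r_[1],1),'yaw',round(np.degrees(np.arctan2(a[1],a[0]))%180,1),'z',np.percentile(q[:,2],[5,50,95]).round(4))
E
python3 - <<'E'
from m import *
C=clouds('0')
for nm,uv,z in(('potA',(309,240),.085),('potB',(363,232),.085),('potC',(412,241),.085),('cov1',(312,191),.05),('cov2',(358,191),.05)):
    xy=onplane('top',uv,z)[0]; print(nm,xy.round(3))
    bar(C,xy,.070 if nm[0]=='p' else .03,.1,.045 if nm[0]=='p' else .05)
for n in C:
    p,d,c=C[n]
    m=(d>0)&(abs(c[...,2]-.085)<.005)&(c[...,1]>.1)&(c[...,1]<.5)&(c[...,0]>.3)&(c[...,0]<.8)
    m=m.astype(np.uint8);k,l,s,ce=cv2.connectedComponentsWithStats(m)
    i=1+np.argmax(s[1:,4]);q=c[l==i]
    print(n,s[i],cv2.minAreaRect(q[:,:2].astype(np.float32)*1000), np.median(q[:,2]))
    # wells: plate
    m=(d>0)&(abs(c[...,2]-.072)<.004)&(p.min(-1)>90)&(c[...,1]>.1)&(c[...,1]<.5)&(c[...,0]>.3)&(c[...,0]<.8)
    k,l,s,ce=cv2.connectedComponentsWithStats(m.astype(np.uint8))
    for j in range(1,k):
        if s[j,4]>40: print(s[j,4],ce[j].round(1),c[l==j].mean(0).round(4))
    m=(d>0)&(c[...,2]>.11)&(c[...,2]<.16)&(c[...,1]>.2)&(c[...,1]<.5)&(c[...,0]>.3)&(c[...,0]<.75)
    q=c[m];print(len(q),q.min(0),q.max(0))
E
python3 - <<'E'
import cv2
for n,(x,y,w,h) in dict(top=(100,130,160,130),side=(90,220,220,160)).items():
    i=cv2.imread(f'pics/{n}0.png')[y:y+h,x:x+w]
    cv2.imwrite(f'pics/{n}0w.png',cv2.convertScaleAbs(cv2.resize(i,None,fx=3.5,fy=3.5,interpolation=2),alpha=1.5))
E
```

```text
potA [ 0.429 -0.103  0.085]
side 158 mean [ 0.43   -0.0994] rect [ 431. -101.] [55.1 18. ] yaw 30.8 z [0.0721 0.0813 0.0861]
top 99 mean [ 0.4319 -0.1049] rect [ 432.1 -105.2] [54.8 12.2] yaw 30.8 z [0.0771 0.0846 0.0876]
potB [ 0.454 -0.251  0.085]
side 141 mean [ 0.454  -0.2513] rect [ 454.1 -253.1] [58. 18.] yaw 63.9 z [0.0722 0.0813 0.0868]
top 106 mean [ 0.4559 -0.2568] rect [ 456.5 -257.5] [56.5 12.2] yaw 64.5 z [0.0731 0.0848 0.0879]
potC [ 0.433 -0.387  0.085]
side 127 mean [ 0.432  -0.3871] rect [ 433.8 -388.5] [15.5 58.2] yaw 159.7 z [0.0714 0.0806 0.0864]
top 120 mean [ 0.4349 -0.3919] rect [ 435.  -393.4] [13.2 55.4] yaw 159.7 z [0.0735 0.0841 0.0884]
cov1 [ 0.572 -0.114  0.05 ]
side 106 mean [ 0.5677 -0.1066] rect [ 571.3 -110.9] [12.3 56.3] yaw 136.6 z [0.0332 0.0508 0.0543]
top 86 mean [ 0.571  -0.1144] rect [ 571.9 -115.2] [10.5 54.7] yaw 136.6 z [0.0455 0.0529 0.0564]
cov2 [ 0.576 -0.247  0.05 ]
side 95 mean [ 0.5727 -0.2412] rect [ 576.  -245.5] [11.7 56.6] yaw 132.2 z [0.0314 0.0499 0.0548]
top 87 mean [ 0.577  -0.2493] rect [ 578.7 -251.2] [11.9 57.1] yaw 132.2 z [0.0418 0.0531 0.0568]
side [ 139  229  154  129 7943] ((547.6580810546875, 260.39410400390625), (337.5473937988281, 256.2724914550781), 75.91170501708984) 0.08432471391849083
363 [225.7 255.9] [0.5816 0.1452 0.0715]
422 [179.  279.3] [0.6113 0.2624 0.0715]
456 [251.6 292.7] [0.4651 0.1753 0.0714]
511 [203.4 318.6] [0.4949 0.292  0.0715]
2176 [0.49702049 0.32670093 0.11000737] [0.65738626 0.44092238 0.14361102]
top [ 135  143  103  111 5899] ((539.9244995117188, 218.57373046875), (257.822021484375, 252.4868927001953), 75.6944351196289) 0.08493435533332527
346 [180.3 171.7] [0.6118 0.2599 0.0719]
350 [221.5 183.2] [0.5823 0.1435 0.0719]
375 [167.1 212.5] [0.4954 0.2888 0.0721]
370 [208.9 224.2] [0.4663 0.1728 0.072 ]
1508 [0.49976725 0.32164624 0.11001038] [0.66119509 0.43527591 0.14472557]
```

View pics/top0w.png

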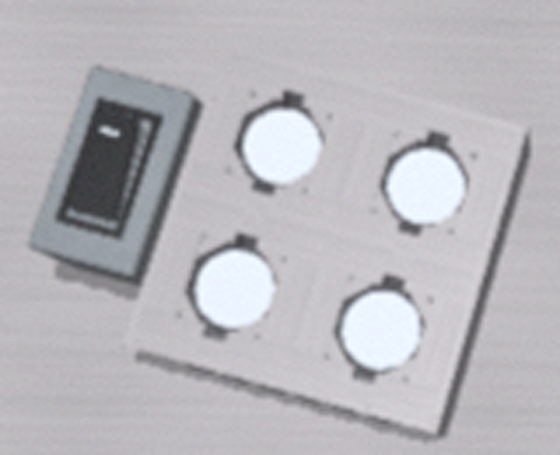

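View pics/side0w.png

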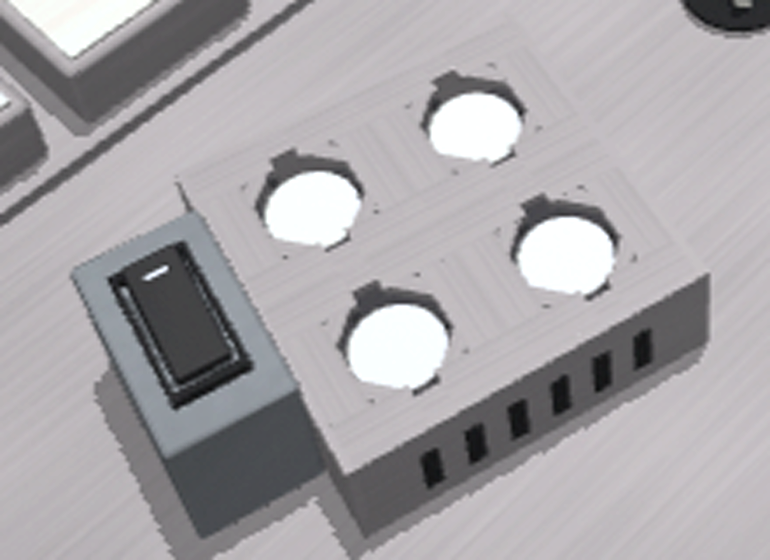

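Run:
```python
from m import *
M=R.from_quat([0.37700402,0.59873557,-0.37657538,0.59797547]).as_matrix();print(M.round(3), 'jaw',np.degrees(np.arctan2(M[1,2],M[0,2])))
C=clouds('0')
for nm,xy in dict(A=(.431,-.103),B=(.456,-.256),C=(.434,-.392)).items(): print(nm);bar(C,xy,.083,.09)
for nm,xy in dict(c1=(.571,-.113),c2=(.578,-.25)).items(): print(nm);bar(C,xy,.051,.06)
# body circle: body top plane z .058, white pixels -> rect
for n in C:
    p,d,c=C[n]
    hsv=cv2.cvtColor(p,cv2.COLOR_RGB2HSV)
    for nm,xy in dict(A=(.431,-.103),B=(.456,-.256),C=(.434,-.392),c1=(.571,-.113),c2=(.578,-.25)).items():
        r=.047 if nm in'ABC' else .055
        zz=(.0535,.0625) if nm in 'ABC' else (.0075,.0155)
        m=(d>0)&(np.hypot(c[...,0]-xy[0],c[...,1]-xy[1])<r)&(c[...,2]>zz[0])&(c[...,2]<zz[1])
        q=c[m][:,:2].astype(np.float32)
        if nm in 'ABC' or 1:
            ce,rr=cv2.minEnclosingCircle(q*1000); print(n,nm,len(q),np.round(ce,1),round(rr,1))
# deck edges: fit
    e,_=rays(n,(0,0)); 
    # well rim hole circles on deck: hole pixels = not deck
    for w in ((.4663,.174),(.4954,.290),(.582,.144),(.6118,.261)):
        m=(d>0)&(np.hypot(c[...,0]-w[0],c[...,1]-w[1])<.036)&(c[...,2]<.079)
        # backproject those pixels onto deck plane
        v,u=np.nonzero(m); P=onplane(n,np.stack([u,v],1),.085)
        print(n,'hole',w,cv2.minEnclosingCircle(P[:,:2].astype(np.float32)*1000),P.mean(0).round(4))
```

```text
[[-0.001  0.902  0.432]
 [ 0.001  0.432 -0.902]
 [-1.    -0.    -0.001]] jaw -64.39796148247078
A
side 49 mean [ 0.4304 -0.1008] rect [429.8 -99.4] [51.5 15.2] yaw 28.8 z [0.0832 0.0843 0.087 ]
top 73 mean [ 0.433  -0.1048] rect [ 432.7 -104.9] [53.4 12.2] yaw 31.0 z [0.0833 0.0852 0.0876]
B
side 48 mean [ 0.4546 -0.2531] rect [ 455.1 -252.4] [53.1 14. ] yaw 64.6 z [0.0832 0.0848 0.0874]
top 76 mean [ 0.4559 -0.2585] rect [ 456.5 -257.5] [56.5 11.6] yaw 64.7 z [0.0834 0.0856 0.088 ]
C
side 38 mean [ 0.4337 -0.3888] rect [ 433.6 -388.6] [12.9 55.8] yaw 160.3 z [0.0831 0.0844 0.0876]
top 77 mean [ 0.4341 -0.3927] rect [ 435.  -393.4] [12.1 55.3] yaw 159.1 z [0.0833 0.0855 0.0884]
c1
side 50 mean [ 0.5723 -0.1115] rect [ 571.9 -110.9] [11.1 55.4] yaw 136.7 z [0.0512 0.0528 0.0545]
top 67 mean [ 0.5726 -0.1159] rect [ 571.9 -115.3] [10.4 54.7] yaw 136.0 z [0.0514 0.0535 0.0564]
c2
side 32 mean [ 0.5748 -0.245 ] rect [ 576.7 -245.7] [10.8 48.2] yaw 131.8 z [0.0511 0.0533 0.0557]
top 68 mean [ 0.5776 -0.2501] rect [ 577.7 -250.2] [11.9 52.4] yaw 133.6 z [0.0518 0.0539 0.0568]
side A 338 [ 
[... 473 characters left out ...]
 ]
side hole (0.6118, 0.261) ((605.404541015625, 265.2754821777344), 37.242286682128906) [0.6036 0.266  0.085 ]
top A 434 [ 432.4 -105.4] 37.7
top B 416 [ 456.8 -258. ] 37.7
top C 399 [ 435.3 -393.5] 38.4
top c1 619 [ 573.2 -115.6] 46.4
top c2 600 [ 578.  -251.3] 46.3
top hole (0.4663, 0.174) ((464.10125732421875, 173.25604248046875), 36.90117263793945) [0.4636 0.1708 0.085 ]
top hole (0.4954, 0.29) ((494.0760803222656, 288.26800537109375), 34.83967208862305) [0.4937 0.2862 0.085 ]
top hole (0.582, 0.144) ((577.4951782226562, 145.8116912841797), 37.17474365234375) [0.5779 0.143  0.085 ]
top hole (0.6118, 0.261) ((607.584228515625, 259.7065124511719), 37.46583938598633) [0.6078 0.2576 0.085 ]
```

```bash
cat >> m.py <<'E'
def wells(C,th=.0825,idx=range(4)):
    for n in C:
        p,d,c=C[n]; cs=[]
        for i in idx:
            w=((.4663,.1735),(.4954,.290),(.582,.144),(.6118,.261))[i]
            u,v=np.meshgrid(np.arange(d.shape[1]),np.arange(d.shape[0]))
            P=onplane(n,np.stack([u.ravel(),v.ravel()],1),.085).reshape(d.shape+(3,))
            m=(d>0)&(np.hypot(P[...,0]-w[0]+.003,P[...,1]-w[1])<.052)&(c[...,2]<th)
            k,l,s,_=cv2.connectedComponentsWithStats(m.astype(np.uint8),connectivity=4)
            q=P[l==1+np.argmax(s[1:,4])][:,:2]
            r=cv2.minAreaRect(q.astype(np.float32)*1000);ce,rr=cv2.minEnclosingCircle(q.astype(np.float32)*1000)
            cs.append(q.mean(0));print(n,i+1,len(q),'mean',(q.mean(0)*1000).round(1),'rect',np.round(r[0],1),np.round(r[1],1),round(r[2],1),'circ',np.round(ce,1),round(rr,1))
        if len(cs)==4:
            cs=np.array(cs);v=(cs[2]+cs[3]-cs[0]-cs[1]);w=(cs[1]+cs[3]-cs[0]-cs[2])
            print('centre',cs.mean(0).round(4),'yaw',np.degrees(np.arctan2(v[1],v[0])),np.degrees(np.arctan2(-w[0],w[1])),np.linalg.norm(v)/2,np.linalg.norm(w)/2)
E
python3 - <<'E'
from m import *
C=clouds('0')
for th in(.08,.0825): print(th);wells(C,th)
# rocker
for n in C:
    p,d,c=C[n]
    m=(d>0)&(c[...,2]>.10)&(c[...,2]<.16)&(c[...,1]>.28)&(c[...,1]<.5)&(c[...,0]>.4)&(c[...,0]<.75)&(p.max(-1)<60)
    q=c[m];print(n,len(q),cv2.minAreaRect(q[:,:2].astype(np.float32)*1000),q.mean(0))
    m=(d>0)&(c[...,2]>.09)&(c[...,2]<.16)&(c[...,1]>.28)&(c[...,1]<.5)&(c[...,0]>.4)&(c[...,0]<.75)
    q=c[m];print(n,len(q),cv2.minAreaRect(q[:,:2].astype(np.float32)*1000),np.percentile(q[:,2],[5,50,95]))
E
```

```text
0.08
side 1 651 mean [463.2 177.6] rect [464.1 175.8] [71.7 66.2] 26.9 circ [463.8 174.7] 42.1
side 2 718 mean [492.5 293.8] rect [491.7 292.4] [67.  65.4] 28.8 circ [492.6 290.7] 41.5
side 3 547 mean [578.9 148.3] rect [578.6 148.7] [64.8 68.6] 35.4 circ [580.6 150.9] 41.3
side 4 603 mean [608.5 264.1] rect [609.3 263.4] [68.2 65.5] 28.1 circ [609.6 265.2] 41.2
centre [0.5358 0.2209] yaw -14.275873075736241 -14.250669840106193 0.1196183958889552 0.11971698369677121
top 1 518 mean [465.5 172.3] rect [465.6 173.2] [68.8 67. ] 28.8 circ [465.5 173.2] 42.3
top 2 515 mean [495.1 288.6] rect [495.3 288.6] [70.7 65. ] 27.8 circ [495.3 288.7] 42.2
top 3 490 mean [581.9 143.3] rect [582.9 142.7] [66.4 69. ] 32.7 circ [583.2 143.5] 43.1
top 4 487 mean [611.1 259.1] rect [610.9 259.4] [65.1 67. ] 33.1 circ [610.9 258. ] 41.8
centre [0.5384 0.2158] yaw -14.13895229297897 -14.225579950230406 0.11988371373237412 0.11969871361622399
0.0825
side 1 691 mean [463.9 177.2] rect [466.1 178.2] [77.6 68.5] 26.7 circ [467.2 175. ] 48.1
side 2 762 mean [493.5 293.4] rect [496.  293.7] [70.5 72.3] 34.9 circ
[... 648 characters left out ...]
2 262.3] 42.1
centre [0.5385 0.2158] yaw -14.160554646909496 -14.189104095338033 0.12000058083347455 0.11968803929676851
side 1064 ((567.0216674804688, 387.92022705078125), (80.87145233154297, 128.0587158203125), 75.594482421875) [0.56577942 0.38757125 0.12400905]
side 2769 ((584.22802734375, 373.4596862792969), (100.40570831298828, 169.68458557128906), 75.46437072753906) [0.1020581  0.11262422 0.13672871]
top 621 ((574.6636352539062, 371.86529541015625), (70.0431137084961, 142.80812072753906), 75.88737487792969) [0.57782096 0.37447685 0.12536837]
top 1872 ((575.0325317382812, 348.56951904296875), (146.90487670898438, 216.87344360351562), 75.11573791503906) [0.10149926 0.11283253 0.13727188]
```

Request:
move_arm --motion "0.1615 0.460 0 0.094; 0.1615 0.460 0 0.094; 0.1615 0.460 0 0.094; 0.1615 0.460 0 0.094; 0.1615 0.460 0 0.094; 0.1615 0.460 0 0.094; 0.1615 0.460 0 0.094; 0.1615 0.460 0 0.094; 0.1615 0.460 0 0.094; 0.1615 0.460 0 0.094" --grip 0.7

```text
clock: 1.35
position: [0.4312, -0.1043, 0.2311]
ee_rot: [0.348, 0.615, -0.349, 0.615]
ft_force: [-0.2, 0.0, -0.7]
grip_width: 0.698
```

Request:
move_arm --motion "0 0 -0.05 0; 0 0 -0.10 0; 0 0 -0.13 0; 0 0 -0.15 0; 0 0 -0.167 0; 0 0 -0.167 0; 0 0 -0.167 0"

```text
clock: 2.22
position: [0.4317, -0.1045, 0.0649]
ee_rot: [0.349, 0.615, -0.349, 0.615]
ft_force: [0.0, 0.0, -0.3]
grip_width: 0.701
```

Request:
move_arm --motion "0 0 0 0; 0 0 0 0; 0 0 0 0; 0 0 0 0; 0 0 0 0; 0 0 0 0; 0 0 0 0; 0 0 0 0" --grip 0 --force 60

```text
clock: 3.22
position: [0.4319, -0.1039, 0.0647]
ee_rot: [0.348, 0.615, -0.348, 0.616]
ft_force: [0.5, -1.4, 5.8]
grip_width: 0.126
```

Run:
```python
from m import *
C=clouds()
for n in C: save(n+'1',C[n][0])
o=get_obs();print(o['position'],o['ft_force'],o['grip_width'])
for n in C:
    p,d,c=C[n]
    m=(d>0)&(np.hypot(c[...,0]-.4315,c[...,1]+.103)<.05)&(c[...,2]>.0535)&(c[...,2]<.0625)
    print(n,m.sum(),cv2.minEnclosingCircle(c[m][:,:2].astype(np.float32)*1000))
```

```text
[ 0.43194165 -0.10391931  0.06471302] [-0.80777071 -2.45709094  5.78746677] 0.12319424920680598
side 314 ((430.94976806640625, -99.98056030273438), 38.222633361816406)
top 32 ((441.14569091796875, -73.32759857177734), 14.645539283752441)
```

View pics/side1.png

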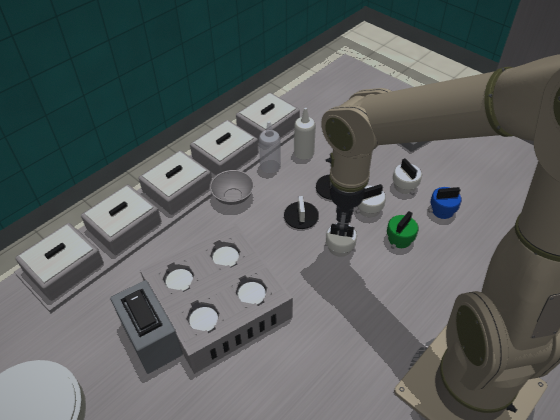

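Request:
move_arm --motion "0 0 0.03 0; 0 0 0.08 0; 0 0 0.13 0; 0 0 0.165 0; 0 0 0.165 0; 0 0 0.165 0; 0 0 0.165 0"

```text
clock: 4.2
position: [0.4307, -0.1035, 0.2277]
ee_rot: [0.348, 0.616, -0.348, 0.614]
ft_force: [0.0, 0.3, -3.6]
grip_width: 0.127
```

```bash
cat >> m.py <<'E'
def heldpot(tag=None,off=0.0):
    C=clouds(); o=get_obs(); t=o['position']; zc=t[2]-.0065+off   # body top plane guess
    M=R.from_quat(o['ee_rot']).as_matrix()
    print('tcp',t.round(4),'jaw',np.degrees(np.arctan2(M[1,2],M[0,2])).round(2),'ft',o['ft_force'].round(1),o['grip_width'])
    for n in C:
        p,d,c=C[n]
        if tag: save(n+tag,p)
        g=(p.min(-1)>70)
        m=(d>0)&(np.hypot(c[...,0]-t[0],c[...,1]-t[1])<.05)&(c[...,2]>zc-.005)&(c[...,2]<zc+.005)
        q=c[m][:,:2].astype(np.float32)*1000
        if len(q)>10:
            ce,rr=cv2.minEnclosingCircle(q);print(n,len(q),'c',np.round(ce,1),round(rr,1),'c-tcp',(np.array(ce)-t[:2]*1000).round(1),'zmed',np.median(c[m][:,2]))
        # white body pixel overall z histogram
        m2=(d>0)&(np.hypot(c[...,0]-t[0],c[...,1]-t[1])<.05)&(c[...,2]<t[2]-.001)&(c[...,2]>t[2]-.07)
        h,_=np.histogram(c[m2][:,2]-t[2],np.arange(-.07,.001,.005));print(n,h)
    return C
E
python3 -c "
from m import *
heldpot('2')"
```

```text
tcp [ 0.431  -0.1035  0.2282] jaw -59.01 ft [-0.8 -0.3 -3.4] 0.12373494425877732
side 370 c [427.5 -98.1] 38.0 c-tcp [-3.5  5.4] zmed 0.2199870922667172
side [  0  24  46  45  23   1  23  44  46  58  46 118 278  29]
top 63 c [444.3 -75.9] 19.8 c-tcp [13.3 27.6] zmed 0.22055627000231048
top [ 0  0  0  0  0  0  0  1  0  1  1 12 47  9]
```

View pics/side2.png

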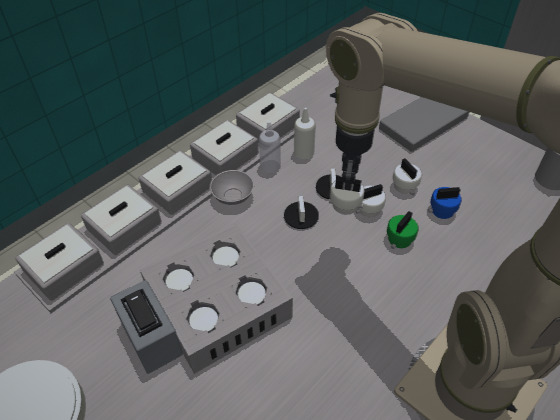

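Request:
move_arm --motion "0.05 0.05 0 0.18; 0.06 0.09 0 0.36; 0.08 0.13 0 0.54; 0.10 0.16 0 0.72; 0.11 0.2 0 0.9; 0.12 0.23 0 1.08; 0.13 0.26 0 1.26; 0.14 0.29 0 1.44; 0.15 0.31 0 1.62; 0.16 0.33 0 1.8"

```text
clock: 5.55
position: [0.5917, 0.2269, 0.2283]
ee_rot: [-0.267, 0.655, 0.268, 0.654]
ft_force: [0.9, -0.2, -3.3]
grip_width: 0.121
```

Request:
move_arm --motion "0.0194 0.035 0 0.18; 0.0194 0.035 0 0.36; 0.0194 0.035 0 0.553; 0.0194 0.035 0 0.553; 0.0194 0.035 0 0.553; 0.0194 0.035 0 0.553"

```text
clock: 6.3
position: [0.611, 0.2612, 0.2293]
ee_rot: [-0.434, 0.559, 0.434, 0.558]
ft_force: [-0.5, -0.0, -3.4]
grip_width: 0.123
```

```bash
python3 -c "
from m import *
heldpot('3')"
```

```text
tcp [0.611  0.2613 0.2294] jaw 75.72 ft [ 0.7 -0.2 -2.9] 0.12447161690269135
side 527 c [606.8 264.8] 38.4 c-tcp [-4.2  3.5] zmed 0.221495327915311
side [  0  13  50  41  22   0  11  49  50  57  52 124 433  28]
top [0 0 0 0 0 0 0 0 0 0 0 0 0 0]
```

View pics/side3.png

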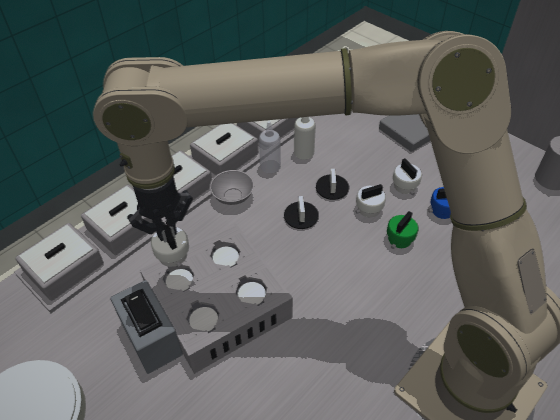

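View pics/top3.png

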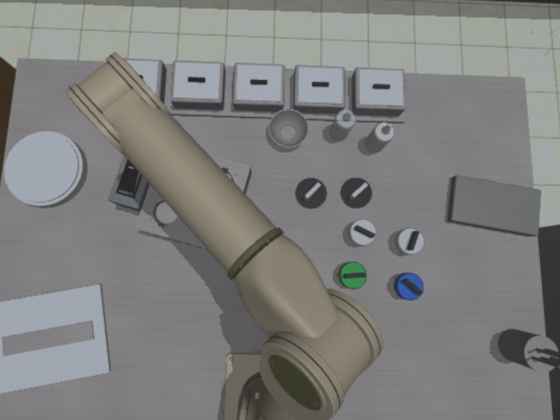

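Request:
move_arm --motion "0 0 -0.03 0; 0 0 -0.06 0; 0 0 -0.073 0; 0 0 -0.073 0; 0 0 -0.073 0"

```text
clock: 7.02
position: [0.6114, 0.2618, 0.1577]
ee_rot: [-0.434, 0.557, 0.434, 0.559]
ft_force: [0.2, 0.4, -2.7]
grip_width: 0.123
```

Run:
```python
from m import *
C=heldpot('4')
p=C['side'][0][200:330,100:280];save('side4z',cv2.convertScaleAbs(cv2.resize(p,None,fx=4,fy=4,interpolation=2),alpha=1.5))
```

```text
tcp [0.6115 0.2617 0.1576] jaw 75.79 ft [-0.1 -0.6 -2.6] 0.12303159535796807
side 480 c [607.3 263.9] 38.2 c-tcp [-4.1  2.2] zmed 0.14991916790094284
side [ 19  14  36  39  12   0  14  36  46  46  53 116 375  43]
top [0 0 0 0 0 0 0 0 0 0 0 0 0 0]
```

View pics/side4z.png

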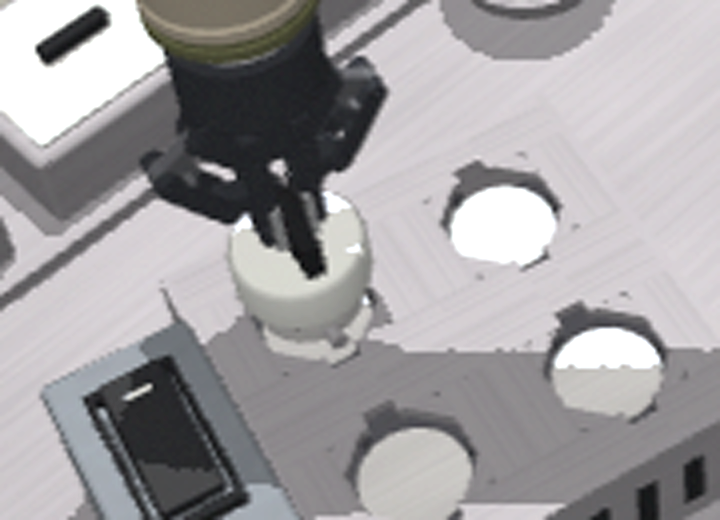

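Request:
move_arm --motion "0.0008 -0.0008 0 0; 0.0008 -0.0008 -0.004 0; 0.0008 -0.0008 -0.008 0; 0.0008 -0.0008 -0.011 0; 0.0008 -0.0008 -0.014 0; 0.0008 -0.0008 -0.014 0"

```text
clock: 7.88
position: [0.6116, 0.2605, 0.142]
ee_rot: [-0.434, 0.558, 0.434, 0.558]
ft_force: [-0.2, -0.1, -2.4]
grip_width: 0.125
```

Request:
move_arm --motion "0 0 -0.004 0; 0 0 -0.008 0; 0 0 -0.012 0; 0 0 -0.015 0; 0 0 -0.017 0; 0 0 -0.018 0; 0 0 -0.0185 0; 0 0 -0.0185 0"

```text
clock: 8.88
position: [0.6122, 0.2607, 0.1246]
ee_rot: [-0.434, 0.558, 0.434, 0.558]
ft_force: [-0.3, -0.2, 6.2]
grip_width: 0.129
```

Request:
move_arm --motion "0 0 -0.0015 0; 0 0 -0.002 -0.05; 0 0 -0.002 -0.22; 0 0 -0.002 -0.4; 0 0 -0.002 -0.57"

```text
clock: 9.5
position: [0.6125, 0.2612, 0.1238]
ee_rot: [-0.258, 0.657, 0.258, 0.659]
ft_force: [-1.4, -1.7, 13.1]
grip_width: 0.126
```

Request:
move_arm --motion "0 0 0 -0.17; 0 0 0 -0.34; 0 0 0 -0.5; 0 0 0 -0.62; 0 0 0 -0.69; 0 0 0 -0.70; 0 0 0 -0.70"

```text
clock: 10.38
position: [0.6123, 0.2617, 0.1238]
ee_rot: [-0.018, 0.706, 0.02, 0.708]
ft_force: [-1.8, -0.8, 12.0]
grip_width: 0.125
```

```bash
python3 -c "
from m import *
o=get_obs();M=R.from_quat(o['ee_rot']).as_matrix();print(o['position'],np.degrees(np.arctan2(M[1,2],M[0,2])),o['ft_force'],o['torque'],o['joint_pos'].round(2))"
```

```text
[0.6123398  0.26173693 0.12380343] 3.074693695179482 [-1.78259254 -0.80942514 12.03259216] [0.15808884 0.57436982 0.23001754] [ 0.02  0.59 -0.7   1.44  0.39  1.24 -0.67]
```

Request:
move_arm --motion "0 0 0.003 0; 0 0 0.003 0; 0 0 0.003 0; 0 0 0.004 0; 0 0 0.06 0; 0 0 0.11 0; 0 0 0.11 0; 0 0 0.11 0" --grip 0.6

```text
clock: 11.38
position: [0.6116, 0.2603, 0.2312]
ee_rot: [-0.019, 0.707, 0.019, 0.707]
ft_force: [0.4, 0.0, -0.1]
grip_width: 0.601
```

```bash
cat >> m.py <<'E'
def wellpot(C,xy):
    bar(C,xy,.129,.14)   # top of bar: locked z = .085+.0215+.0425=.149
E
python3 - <<'E'
from m import *
C=clouds()
print(get_obs()['position'])
for n in C: save(n+'5',C[n][0])
bar(C,(.611,.262),.14,.16)
print('B');bar(C,(.456,-.256),.083,.09)
print('C');bar(C,(.434,-.392),.083,.09)
E
```

```text
[0.61132282 0.26008402 0.23026466]
side 161 mean [0.6084 0.2647] rect [610.  264.5] [14.8 56.4] yaw 93.7 z [0.1417 0.1478 0.1511]
top few 0
B
side 55 mean [ 0.4552 -0.2513] rect [ 453.8 -253. ] [55.6 14.9] yaw 65.2 z [0.0832 0.0848 0.0877]
top 72 mean [ 0.4556 -0.2583] rect [ 456.3 -258. ] [54.1 11.3] yaw 64.3 z [0.0834 0.0857 0.088 ]
C
side 31 mean [ 0.4369 -0.3901] rect [ 432.7 -388.2] [14.1 55.2] yaw 154.8 z [0.0833 0.0848 0.0876]
top 72 mean [ 0.4351 -0.3936] rect [ 435.1 -393.6] [12.9 54.4] yaw 159.9 z [0.0832 0.0855 0.088 ]
```

View pics/side5.png

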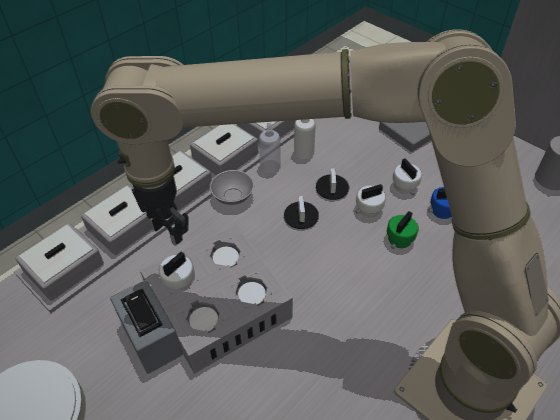

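Request:
move_arm --motion "-0.156 -0.515 0 -0.10; -0.156 -0.515 0 -0.2; -0.156 -0.515 0 -0.3; -0.156 -0.515 0 -0.4; -0.156 -0.515 0 -0.497; -0.156 -0.515 0 -0.497; -0.156 -0.515 0 -0.497; -0.156 -0.515 0 -0.497; -0.156 -0.515 0 -0.497; -0.156 -0.515 0 -0.497"

```text
clock: 12.72
position: [0.4537, -0.2576, 0.2305]
ee_rot: [0.158, 0.69, -0.158, 0.688]
ft_force: [0.7, 0.7, 0.8]
grip_width: 0.604
```

Run:
```python
from m import *
C=clouds();o=get_obs();M=R.from_quat(o['ee_rot']).as_matrix();print(o['position'],np.degrees(np.arctan2(M[1,2],M[0,2])))
bar(C,(.455,-.255),.083,.09)
print('A');bar(C,(.611,.262),.14,.16)
save('top6',C['top'][0])
```

```text
[ 0.45553857 -0.25387197  0.23093001] -25.449624846543383
side 51 mean [ 0.4542 -0.2534] rect [ 454.2 -252.7] [54.7 13.7] yaw 64.9 z [0.0832 0.0846 0.0877]
top 65 mean [ 0.4582 -0.2544] rect [ 457.9 -255. ] [48.3 11.3] yaw 66.1 z [0.0834 0.0858 0.0884]
A
side 168 mean [0.6083 0.2659] rect [609.9 264.6] [15.4 56.3] yaw 93.9 z [0.1409 0.1478 0.1511]
top 114 mean [0.6109 0.26  ] rect [611.6 259.2] [12.9 54.5] yaw 93.5 z [0.1425 0.1484 0.152 ]
```

Request:
move_arm --motion "0 -0.001 -0.05 0; 0 -0.001 -0.10 0; 0 -0.001 -0.13 0; 0 -0.001 -0.15 0; 0 -0.001 -0.166 0; 0 -0.001 -0.166 0; 0 -0.001 -0.166 0"

```text
clock: 13.7
position: [0.4564, -0.2553, 0.0666]
ee_rot: [0.155, 0.689, -0.156, 0.69]
ft_force: [0.2, -0.0, 0.6]
grip_width: 0.601
```

Request:
move_arm --motion "0 0 0 0; 0 0 0 0; 0 0 0 0; 0 0 0 0; 0 0 0 0; 0 0 0 0; 0 0 0 0" --grip 0 --force 60

```text
clock: 14.58
position: [0.4562, -0.2557, 0.0662]
ee_rot: [0.156, 0.689, -0.156, 0.69]
ft_force: [0.8, -0.7, 5.1]
grip_width: 0.12
```

Request:
move_arm --motion "0 0 0.03 0; 0 0 0.08 0; 0 0 0.13 0; 0.03 0.04 0.165 0.18; 0.05 0.1 0.165 0.36; 0.06 0.15 0.165 0.54; 0.075 0.2 0.165 0.72; 0.09 0.25 0.165 0.9; 0.1 0.3 0.165 1.08; 0.11 0.35 0.165 1.26"

```text
clock: 15.82
position: [0.5651, 0.0958, 0.2297]
ee_rot: [-0.282, 0.649, 0.283, 0.647]
ft_force: [0.7, 0.4, -3.9]
grip_width: 0.127
```

Request:
move_arm --motion "0.015 0.051 0 0.18; 0.015 0.051 0 0.36; 0.015 0.051 -0.03 0.506; 0.015 0.051 -0.06 0.506; 0.015 0.051 -0.072 0.506; 0.015 0.051 -0.072 0.506; 0.015 0.051 -0.072 0.506"

```text
clock: 16.7
position: [0.5812, 0.1458, 0.1599]
ee_rot: [-0.434, 0.558, 0.434, 0.559]
ft_force: [-0.0, 0.1, -2.2]
grip_width: 0.123
```

Run:
```python
from m import *
C=heldpot('7')
p=C['side'][0][200:330,140:320];save('side7z',cv2.convertScaleAbs(cv2.resize(p,None,fx=4,fy=4,interpolation=2),alpha=1.5))
```

```text
tcp [0.5813 0.1458 0.16  ] jaw 75.74 ft [ 0.2 -0.6 -4.2] 0.12260381387766264
side 377 c [577.8 149.2] 37.7 c-tcp [-3.5  3.4] zmed 0.15097735666509537
side [  2  15  42  38   9   1  19  43  44  44  54 191 259  13]
top [0 0 0 0 0 0 0 0 0 0 0 0 0 0]
```

View pics/side7z.png

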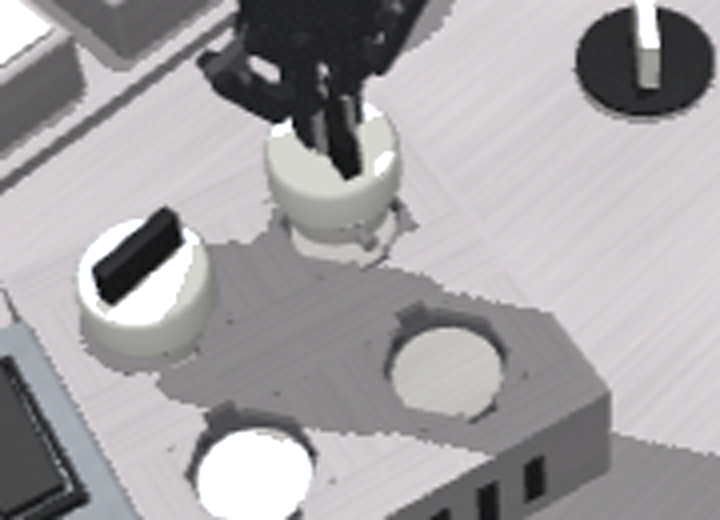

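Request:
move_arm --motion "0.001 -0.001 0 0; 0.001 -0.001 -0.004 0; 0.001 -0.001 -0.008 0; 0.001 -0.001 -0.012 0; 0.001 -0.001 -0.016 0; 0.001 -0.001 -0.016 0"

```text
clock: 17.55
position: [0.5815, 0.1445, 0.1424]
ee_rot: [-0.434, 0.558, 0.434, 0.558]
ft_force: [-0.9, -0.0, -3.3]
grip_width: 0.124
```

Request:
move_arm --motion "0 0 -0.004 0; 0 0 -0.008 0; 0 0 -0.012 0; 0 0 -0.015 0; 0 0 -0.017 0; 0 0 -0.018 0; 0 0 -0.0185 0; 0 0 -0.0185 0"

```text
clock: 18.55
position: [0.5822, 0.1449, 0.1252]
ee_rot: [-0.434, 0.558, 0.434, 0.559]
ft_force: [-1.9, 0.7, 8.5]
grip_width: 0.122
```

Request:
move_arm --motion "0 0 -0.001 0; 0 0 -0.001 -0.05; 0 0 -0.001 -0.22; 0 0 -0.001 -0.4; 0 0 -0.001 -0.57; 0 0 -0.001 -0.74; 0 0 -0.001 -0.91; 0 0 -0.001 -1.07; 0 0 -0.001 -1.19; 0 0 -0.001 -1.26"

```text
clock: 19.8
position: [0.5831, 0.1446, 0.1252]
ee_rot: [-0.021, 0.706, 0.021, 0.708]
ft_force: [-2.6, -0.8, 14.7]
grip_width: 0.124
```

Request:
move_arm --motion "0 0 0 -0.01; 0 0 0 -0.01"

```text
clock: 20.05
position: [0.5828, 0.1447, 0.1251]
ee_rot: [-0.019, 0.706, 0.018, 0.708]
ft_force: [-2.4, -1.3, 13.2]
grip_width: 0.125
```

```bash
python3 -c "
from m import *
o=get_obs();M=R.from_quat(o['ee_rot']).as_matrix();print(o['position'],np.degrees(np.arctan2(M[1,2],M[0,2])),o['ft_force'],o['torque'],o['joint_pos'].round(2))"
```

```text
[0.58280887 0.14467487 0.12510765] 2.9888879026219914 [-2.44376344 -1.33102326 13.19838127] [-0.40109742  0.704793    0.36693562] [ 0.16  0.42 -0.6   1.63  0.26  1.16 -0.45]
```

Request:
move_arm --motion "0 0 0.003 0; 0 0 0.003 0; 0 0 0.003 0; 0 0 0.004 0; 0 0 0.06 0; 0 0 0.108 0; 0 0 0.108 0; 0 0 0.108 0" --grip 0.6

```text
clock: 21.05
position: [0.5816, 0.1443, 0.2308]
ee_rot: [-0.018, 0.707, 0.018, 0.707]
ft_force: [0.2, -0.1, -0.4]
grip_width: 0.597
```

Run:
```python
from m import *
C=clouds();o=get_obs();M=R.from_quat(o['ee_rot']).as_matrix();print(o['position'],np.degrees(np.arctan2(M[1,2],M[0,2])))
for n in C: save(n+'8',C[n][0])
print('w4');bar(C,(.611,.262),.14,.16)
print('w3');bar(C,(.582,.146),.14,.16)
print('C');bar(C,(.434,-.392),.083,.09)
print('c1');bar(C,(.571,-.113),.051,.06)
print('c2');bar(C,(.577,-.248),.051,.06)
```

```text
[0.58121343 0.144214   0.22994106] 2.9764646498307528
w4
side 164 mean [0.6084 0.2656] rect [609.9 264.3] [14.5 56. ] yaw 94.2 z [0.141  0.1477 0.151 ]
top 47 mean [0.6094 0.2767] rect [610.4 275.9] [12.4 22.2] yaw 84.3 z [0.1409 0.1478 0.1507]
w3
side 142 mean [0.5795 0.1474] rect [581.6 147.5] [16.3 56.4] yaw 93.5 z [0.1411 0.1472 0.1507]
top few 0
C
side 35 mean [ 0.4342 -0.3877] rect [ 433.4 -386.9] [11.9 54.8] yaw 160.0 z [0.0836 0.0848 0.088 ]
top 71 mean [ 0.4347 -0.3933] rect [ 435.  -392.9] [12.  53.1] yaw 160.5 z [0.0833 0.0854 0.0889]
c1
side 54 mean [ 0.5701 -0.1094] rect [ 571.  -110.1] [11.3 56.7] yaw 137.5 z [0.0514 0.0529 0.0557]
top 66 mean [ 0.5716 -0.1148] rect [ 571.7 -115.2] [10.3 54.2] yaw 136.3 z [0.0514 0.053  0.0565]
c2
side 37 mean [ 0.5761 -0.245 ] rect [ 576.3 -245.3] [10.9 53.2] yaw 134.2 z [0.0511 0.0523 0.0546]
top 59 mean [ 0.5783 -0.2508] rect [ 578.7 -251.2] [11.9 54.3] yaw 131.2 z [0.0512 0.0536 0.0566]
```

View pics/side8.png

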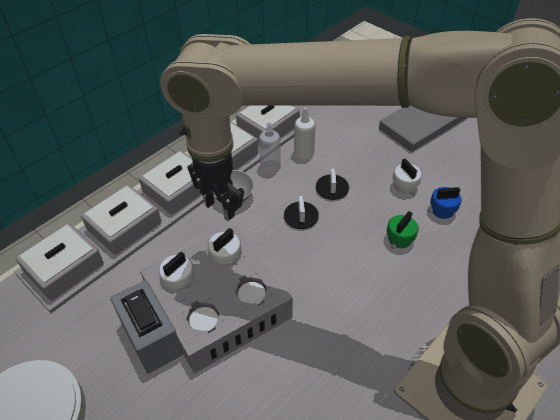

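Request:
move_arm --motion "-0.147 -0.535 0 0.15; -0.147 -0.535 0 0.3; -0.147 -0.535 0 0.45; -0.147 -0.535 0 0.6; -0.147 -0.535 0 0.75; -0.147 -0.535 0 0.9; -0.147 -0.535 0 1.05; -0.147 -0.535 0 1.17; -0.147 -0.535 0 1.17; -0.147 -0.535 0 1.17"

```text
clock: 22.4
position: [0.4311, -0.3953, 0.2293]
ee_rot: [-0.402, 0.582, 0.404, 0.58]
ft_force: [-0.4, 1.5, 0.2]
grip_width: 0.602
```

Request:
move_arm --motion "0 0 0 0; 0 0 0 0"

```text
clock: 22.65
position: [0.4354, -0.389, 0.231]
ee_rot: [-0.406, 0.579, 0.407, 0.579]
ft_force: [-1.0, -0.2, -0.3]
grip_width: 0.595
```

Run:
```python
from m import *
C=clouds();o=get_obs();M=R.from_quat(o['ee_rot']).as_matrix();print(o['position'],np.degrees(np.arctan2(M[1,2],M[0,2])))
print('w4');bar(C,(.611,.262),.14,.16)
print('w3');bar(C,(.582,.146),.14,.16)
print('C');bar(C,(.434,-.392),.083,.09)
```

```text
[ 0.43538865 -0.38933418  0.2313447 ] 70.1290390855466
w4
side 157 mean [0.6085 0.2653] rect [609.6 264. ] [14.5 56.7] yaw 94.5 z [0.1418 0.1475 0.1512]
top 113 mean [0.6109 0.2597] rect [611.  259.6] [13. 55.] yaw 93.1 z [0.1439 0.1486 0.152 ]
w3
side 149 mean [0.5791 0.1477] rect [581.3 146.5] [16.5 55.2] yaw 93.0 z [0.141  0.1479 0.1513]
top 108 mean [0.5815 0.142 ] rect [582.4 142. ] [13. 53.] yaw 95.3 z [0.1412 0.149  0.1524]
C
side 41 mean [ 0.4336 -0.3887] rect [ 434.2 -387.4] [14.3 51. ] yaw 159.8 z [0.083  0.0848 0.0875]
top 78 mean [ 0.4349 -0.3934] rect [ 435.2 -393.5] [12.  53.9] yaw 158.8 z [0.0836 0.0854 0.0888]
```

Request:
move_arm --motion "-0.001 -0.0015 -0.05 0; -0.001 -0.0015 -0.10 0; -0.001 -0.0015 -0.13 0; -0.001 -0.0015 -0.15 0; -0.001 -0.0015 -0.166 0; -0.001 -0.0015 -0.166 0; -0.001 -0.0015 -0.166 0"

```text
clock: 23.62
position: [0.4344, -0.3924, 0.0664]
ee_rot: [-0.406, 0.579, 0.405, 0.579]
ft_force: [-0.2, 0.5, 0.2]
grip_width: 0.601
```

Request:
move_arm --motion "0 0 0 0; 0 0 0 0; 0 0 0 0; 0 0 0 0; 0 0 0 0; 0 0 0 0; 0 0 0 0" --grip 0 --force 60

```text
clock: 24.5
position: [0.4342, -0.3921, 0.066]
ee_rot: [-0.406, 0.579, 0.405, 0.579]
ft_force: [-0.7, 1.1, 6.4]
grip_width: 0.129
```

Request:
move_arm --motion "0 0 0.03 0; 0 0 0.08 0; 0 0 0.13 0; 0.005 0.04 0.165 0.05; 0.061 0.1 0.165 0.1; 0.061 0.16 0.165 0.1; 0.061 0.22 0.165 0.1; 0.061 0.28 0.165 0.1; 0.061 0.34 0.165 0.1; 0.061 0.40 0.165 0.1"

```text
clock: 25.75
position: [0.494, 0.007, 0.2298]
ee_rot: [-0.434, 0.559, 0.434, 0.558]
ft_force: [1.6, -0.6, -4.0]
grip_width: 0.123
```

Request:
move_arm --motion "0 0.06 0 0; 0 0.12 0 0; 0 0.18 0 0; 0 0.24 0 0; 0 0.2825 0 0; 0 0.2825 0 0; 0 0.2825 -0.03 0; 0 0.2825 -0.06 0; 0 0.2825 -0.071 0; 0 0.2825 -0.071 0"

```text
clock: 27.0
position: [0.4947, 0.287, 0.159]
ee_rot: [-0.434, 0.559, 0.434, 0.558]
ft_force: [0.3, 0.4, -2.7]
grip_width: 0.125
```

Request:
move_arm --motion "0 0 0 0; 0 0 0 0"

```text
clock: 27.25
position: [0.4953, 0.288, 0.1604]
ee_rot: [-0.434, 0.558, 0.434, 0.559]
ft_force: [0.4, 0.3, -3.3]
grip_width: 0.123
```

Run:
```python
from m import *
C=heldpot('9')
p=C['side'][0][230:360,110:290];save('side9z',cv2.convertScaleAbs(cv2.resize(p,None,fx=4,fy=4,interpolation=2),alpha=1.5))
```

```text
tcp [0.4951 0.2879 0.16  ] jaw 75.74 ft [ 0.3  0.  -3.3] 0.1293410059955457
side 508 c [493.4 290.3] 37.7 c-tcp [-1.7  2.4] zmed 0.15170291764811522
side [  1  16  34  41   7   0   8  50  44  48  42 160 399  24]
top 46 c [520.1 268. ] 17.3 c-tcp [ 25.1 -19.9] zmed 0.15175491100222682
top [ 2  0  0  0  0  0  0  0  4  2  1 18 32  5]
```

View pics/side9z.png

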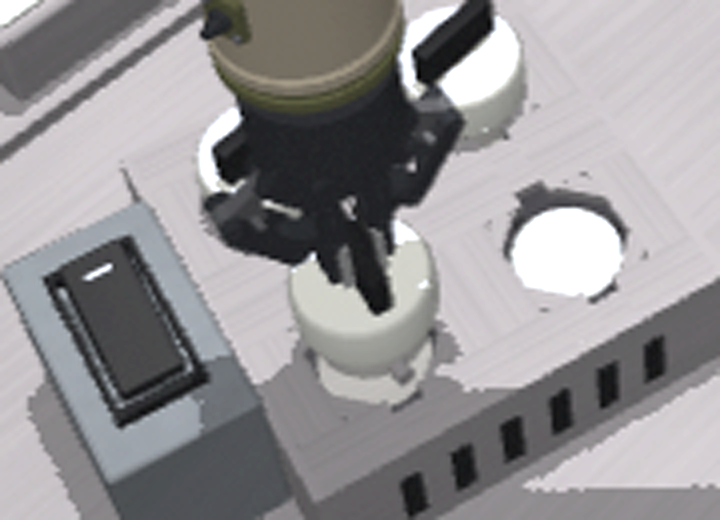

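Request:
move_arm --motion "-0.001 0.0025 0 0; -0.001 0.0025 0 0; -0.001 0.0025 -0.004 0; -0.001 0.0025 -0.008 0; -0.001 0.0025 -0.012 0; -0.001 0.0025 -0.016 0; -0.001 0.0025 -0.016 0"

```text
clock: 28.22
position: [0.4936, 0.2901, 0.1429]
ee_rot: [-0.434, 0.558, 0.434, 0.558]
ft_force: [-0.8, 0.9, -4.0]
grip_width: 0.127
```

Request:
move_arm --motion "0 0 -0.004 0; 0 0 -0.008 0; 0 0 -0.012 0; 0 0 -0.015 0; 0 0 -0.017 0; 0 0 -0.018 0; 0 0 -0.019 0; 0 0 -0.019 0"

```text
clock: 29.22
position: [0.4939, 0.2906, 0.1251]
ee_rot: [-0.434, 0.558, 0.434, 0.558]
ft_force: [-3.2, -1.8, 8.5]
grip_width: 0.127
```

Request:
move_arm --motion "0 0 -0.001 0; 0 0 -0.001 -0.05; 0 0 -0.001 -0.22; 0 0 -0.001 -0.4; 0 0 -0.001 -0.57; 0 0 -0.001 -0.74; 0 0 -0.001 -0.91; 0 0 -0.001 -1.07; 0 0 -0.001 -1.19; 0 0 -0.001 -1.26"

```text
clock: 30.48
position: [0.4955, 0.2908, 0.125]
ee_rot: [-0.02, 0.705, 0.021, 0.708]
ft_force: [4.3, -0.9, 9.4]
grip_width: 0.125
```

Request:
move_arm --motion "0 0 0 -0.01; 0 0 0 -0.01"

```text
clock: 30.72
position: [0.4957, 0.2908, 0.125]
ee_rot: [-0.018, 0.705, 0.019, 0.709]
ft_force: [2.9, -0.5, 10.1]
grip_width: 0.122
```

```bash
python3 -c "
from m import *
o=get_obs();M=R.from_quat(o['ee_rot']).as_matrix();print(o['position'],np.degrees(np.arctan2(M[1,2],M[0,2])),o['ft_force'],o['torque'],o['joint_pos'].round(2))"
```

```text
[0.49574829 0.29078406 0.12502395] 2.975271820452616 [ 2.87786569 -0.52153452 10.06639089] [-0.29558077 -0.62398481  0.32129815] [-0.1   0.37 -0.62  1.7   0.24  1.14 -0.73]
```

Request:
move_arm --motion "0 0 0.003 0; 0 0 0.003 0; 0 0 0.003 0; 0 0 0.004 0; 0 0 0.06 0; 0 0 0.108 0; 0 0 0.108 0; 0 0 0.108 0" --grip 0.6

```text
clock: 31.72
position: [0.4936, 0.29, 0.2308]
ee_rot: [-0.018, 0.707, 0.018, 0.707]
ft_force: [-1.0, 0.2, -0.7]
grip_width: 0.601
```

Run:
```python
from m import *
C=clouds();o=get_obs();M=R.from_quat(o['ee_rot']).as_matrix();print(o['position'],np.degrees(np.arctan2(M[1,2],M[0,2])))
for n in C: save(n+'10',C[n][0])
for w in((.611,.262),(.582,.146),(.495,.291)): print(w);bar(C,w,.14,.16)
print('c1');bar(C,(.571,-.113),.051,.06)
print('c2');bar(C,(.577,-.248),.051,.06)
```

```text
[0.49328519 0.28980152 0.23000133] 2.981319374409953
(0.611, 0.262)
side 95 mean [0.6077 0.2773] rect [609.  275.9] [14.2 33.4] yaw 95.1 z [0.143  0.1472 0.1511]
top 112 mean [0.611  0.2594] rect [611.  259.7] [12.7 54.4] yaw 93.2 z [0.1435 0.1486 0.1527]
(0.582, 0.146)
side 142 mean [0.5792 0.1483] rect [580.1 146.9] [13.9 57. ] yaw 94.0 z [0.1405 0.1474 0.1516]
top 107 mean [0.5816 0.1418] rect [582.2 142.2] [12.3 53.4] yaw 94.7 z [0.1416 0.1487 0.1521]
(0.495, 0.291)
side 186 mean [0.4927 0.2923] rect [494.3 291.6] [14.7 55.9] yaw 94.2 z [0.1412 0.1475 0.1511]
top 64 mean [0.4965 0.2744] rect [496.6 276.7] [13.1 33.8] yaw 92.6 z [0.1428 0.1484 0.1519]
c1
side 55 mean [ 0.5717 -0.1106] rect [ 571.1 -110.6] [11.6 57.3] yaw 136.1 z [0.0514 0.053  0.056 ]
top 63 mean [ 0.5732 -0.1162] rect [ 572.2 -115.5] [10.3 53.2] yaw 138.1 z [0.0513 0.0539 0.0572]
c2
side 37 mean [ 0.5758 -0.2452] rect [ 576. -245.] [11.  52.7] yaw 131.2 z [0.0513 0.0524 0.0561]
top 65 mean [ 0.5789 -0.2512] rect [ 579.1 -251.5] [11.9 54.3] yaw 133.8 z [0.0515 0.0535 0.0561]
```

View pics/side10.png

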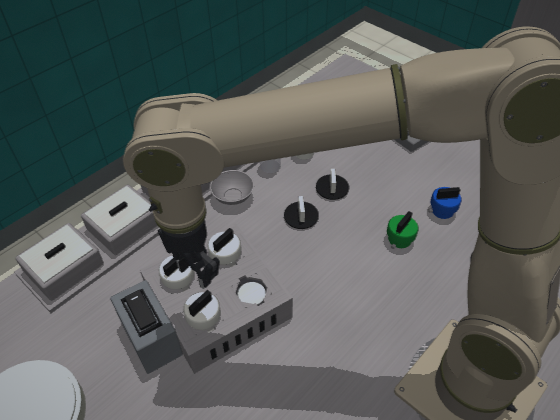

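Request:
move_arm --motion "0.079 -0.403 0 0.15; 0.079 -0.403 0 0.3; 0.079 -0.403 0 0.45; 0.079 -0.403 0 0.6; 0.079 -0.403 0 0.761; 0.079 -0.403 0 0.761; 0.079 -0.403 0 0.761; 0.079 -0.403 0 0.761; 0.079 -0.403 0 0.761; 0.079 -0.403 0 0.761"

```text
clock: 33.08
position: [0.5727, -0.1112, 0.2311]
ee_rot: [-0.28, 0.649, 0.281, 0.649]
ft_force: [0.2, 0.2, -0.5]
grip_width: 0.602
```

Run:
```python
from m import *
C=clouds();o=get_obs();M=R.from_quat(o['ee_rot']).as_matrix();print(o['position'],np.degrees(np.arctan2(M[1,2],M[0,2])))
print('c1');bar(C,(.571,-.113),.051,.06)
print('w1');wells(C,.0825,[0])
# rocker: cloud in warmer frame
ct=np.array([.5375,.2183]);a=np.radians(-14.2);u=np.array([np.cos(a),np.sin(a)]);v=np.array([-u[1],u[0]])
for n in C:
    p,d,c=C[n]; save(n+'11',p)
    off=np.array([.0015,-.0025])*(1 if n=='side' else -1)*np.array([.67,1])
    X=(c[...,:2]+off-ct)@u;Y=(c[...,:2]+off-ct)@v
    m=(d>0)&(abs(X)<.12)&(Y>.12)&(Y<.24)&(c[...,2]>.09)
    dk=m&(p.max(-1)<75)
    print(n,m.sum(),'box',X[m].min(),X[m].max(),Y[m].min(),Y[m].max())
    for x0 in np.arange(-.06,.07,.01):
        k=dk&(abs(X-x0)<.005)
        if k.sum()>5: print(n,round(x0,2),k.sum(),'Y',Y[k].min().round(3),Y[k].mean().round(4),Y[k].max().round(3),'z',np.percentile(c[k][:,2],[10,50,90]).round(4))
```

```text
[ 0.57276222 -0.11156417  0.23134915] 46.68590357780322
c1
side 53 mean [ 0.571  -0.1092] rect [ 571.4 -110.5] [11.1 55.9] yaw 136.8 z [0.0512 0.0526 0.0554]
top 56 mean [ 0.5724 -0.1152] rect [ 572.3 -115.7] [10.4 53.8] yaw 137.0 z [0.0513 0.0531 0.0563]
w1
side 1 695 mean [464.  177.2] rect [464.7 177.3] [70.6 73.9] 27.2 circ [463.4 180.2] 45.0
top 1 530 mean [465.5 172.5] rect [466.  173.6] [70.2 67.2] 28.8 circ [466.8 176. ] 43.5
side 2766 box -0.07545994014728004 0.07992242853033385 0.1226444715015804 0.21014497690033274
side -0.05 91 Y 0.144 0.1694 0.21 z [0.1126 0.1169 0.1212]
side -0.04 113 Y 0.144 0.1692 0.21 z [0.1124 0.1194 0.1227]
side -0.03 115 Y 0.143 0.1697 0.21 z [0.114  0.1231 0.1258]
side -0.02 113 Y 0.144 0.1694 0.21 z [0.119  0.1258 0.129 ]
side -0.01 116 Y 0.143 0.1682 0.21 z [0.1133 0.1278 0.1316]
side 0.0 115 Y 0.143 0.1692 0.21 z [0.1141 0.13   0.1337]
side 0.01 117 Y 0.143 0.1695 0.21 z [0.1135 0.1329 0.1366]
side 0.02 104 Y 0.143 0.1692 0.21 z [0.1135 0.1351 0.1382]
side 0.03 108 Y 0.144 0.1701 0.21 z [0.1136 0.1381 0.1417]
side 0.04 51 Y 0.144 0.17 0.21 z [
[... 226 characters left out ...]
  ]
top -0.05 38 Y 0.126 0.1576 0.194 z [0.1008 0.119  0.1211]
top -0.04 52 Y 0.126 0.1633 0.198 z [0.1048 0.1193 0.124 ]
top -0.03 81 Y 0.126 0.1639 0.2 z [0.1086 0.1221 0.1264]
top -0.02 85 Y 0.125 0.1635 0.198 z [0.1102 0.1249 0.129 ]
top -0.01 75 Y 0.126 0.1629 0.199 z [0.1085 0.1278 0.131 ]
top 0.0 80 Y 0.126 0.1633 0.198 z [0.1106 0.1303 0.1334]
top 0.01 77 Y 0.126 0.1613 0.198 z [0.1101 0.1329 0.1371]
top 0.02 66 Y 0.125 0.161 0.198 z [0.1101 0.1359 0.1387]
top 0.03 70 Y 0.127 0.1598 0.198 z [0.1083 0.1378 0.1417]
top 0.04 54 Y 0.126 0.1616 0.198 z [0.1076 0.1184 0.1405]
top 0.05 46 Y 0.126 0.1618 0.193 z [0.1071 0.1192 0.1211]
top 0.06 10 Y 0.126 0.1268 0.128 z [0.0949 0.1034 0.1097]
```

Request:
move_arm --motion "-0.001 -0.002 -0.05 0; -0.001 -0.002 -0.10 0; -0.001 -0.002 -0.15 0; -0.001 -0.002 -0.18 0; -0.001 -0.002 -0.199 0; -0.001 -0.002 -0.199 0; -0.001 -0.002 -0.199 0"

```text
clock: 34.05
position: [0.5728, -0.1148, 0.0338]
ee_rot: [-0.28, 0.649, 0.279, 0.65]
ft_force: [0.8, 0.2, 0.6]
grip_width: 0.595
```

Request:
move_arm --motion "0 0 0 0; 0 0 0 0; 0 0 0 0; 0 0 0 0; 0 0 0 0; 0 0 0 0; 0 0 0 0" --grip 0 --force 50

```text
clock: 34.92
position: [0.5724, -0.1148, 0.0331]
ee_rot: [-0.28, 0.649, 0.279, 0.65]
ft_force: [-0.4, 0.8, 6.2]
grip_width: 0.125
```

Request:
move_arm --motion "0 0 0.03 0; 0 0 0.08 0; 0 0 0.13 0; 0 0 0.18 0; -0.02 0.06 0.18 0; -0.04 0.12 0.18 0; -0.07 0.18 0.18 0; -0.107 0.24 0.18 0; -0.107 0.289 0.18 0; -0.107 0.289 0.18 0"

```text
clock: 36.17
position: [0.4627, 0.1792, 0.2124]
ee_rot: [-0.282, 0.648, 0.283, 0.648]
ft_force: [1.0, -1.5, -2.0]
grip_width: 0.126
```

Request:
move_arm --motion "0 0 -0.03 0; 0 0 -0.06 0; 0 0 -0.08 0; 0 0 -0.08 0; 0 0 -0.08 0"

```text
clock: 36.8
position: [0.4651, 0.174, 0.133]
ee_rot: [-0.279, 0.649, 0.279, 0.65]
ft_force: [0.3, -0.3, -2.8]
grip_width: 0.129
```

```bash
cat >> m.py <<'E'
def heldcov(tag,off):
    C=clouds();o=get_obs();t=o['position'];M=R.from_quat(o['ee_rot']).as_matrix();print(t.round(4),np.degrees(np.arctan2(M[1,2],M[0,2])),o['ft_force'].round(1))
    for n in C:
        p,d,c=C[n];save(n+tag,p);zt=t[2]-off+.011
        m=(d>0)&(np.hypot(c[...,0]-t[0],c[...,1]-t[1])<.06)&(abs(c[...,2]-zt)<.004)&(p.max(-1)<60)
        if m.sum()>10:
            ce,rr=cv2.minEnclosingCircle(c[m][:,:2].astype(np.float32)*1000);print(n,m.sum(),np.round(ce,1),round(rr,1),np.median(c[m][:,2]),'expected',zt)
    return C
E
python3 - <<'E'
from m import *
C=heldcov('12',.0331)
p=C['side'][0][230:360,150:330];save('side12z',cv2.convertScaleAbs(cv2.resize(p,None,fx=4,fy=4,interpolation=2),alpha=1.5))
E
```

```text
[0.4654 0.1743 0.1333] 46.567390884423006 [-0.5  0.1 -2.8]
side 817 [464.1 176.3] 47.0 0.110275973706073 expected 0.11121211139843758
top 48 [482.1 141.4] 23.9 0.11108828872635368 expected 0.11121211139843758
```

View pics/side12z.png

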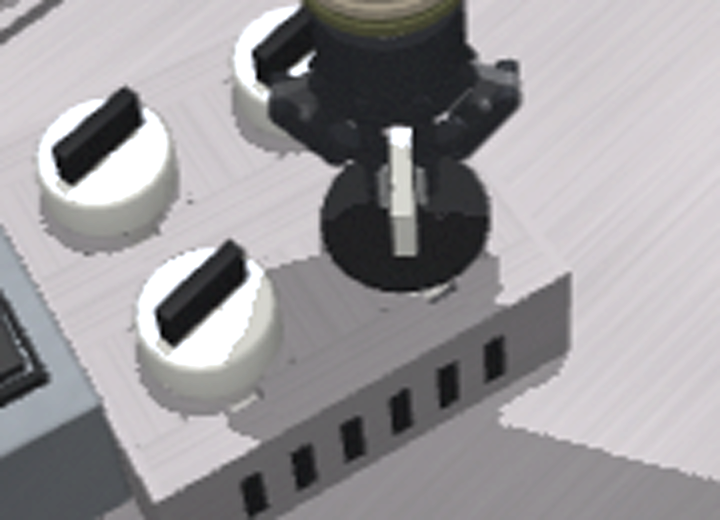

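Request:
move_arm --motion "0 0 -0.006 0; 0 0 -0.012 0; 0 0 -0.016 0; 0 0 -0.018 0; 0 0 -0.020 0; 0 0 -0.0205 0; 0 0 -0.0205 0"

```text
clock: 37.78
position: [0.4648, 0.1743, 0.113]
ee_rot: [-0.28, 0.649, 0.279, 0.65]
ft_force: [-5.9, -1.8, 11.5]
grip_width: 0.127
```

Request:
move_arm --motion "0 0 0.001 0; 0 0 0.001 0; 0 0 0.001 0; 0 0 0.001 0; 0 0 0.05 0; 0 0 0.11 0; 0 0 0.12 0; 0 0 0.12 0" --grip 0.5

```text
clock: 38.78
position: [0.465, 0.1742, 0.232]
ee_rot: [-0.28, 0.649, 0.279, 0.65]
ft_force: [-0.7, -0.5, -0.3]
grip_width: 0.503
```

Run:
```python
from m import *
C=clouds();print(get_obs()['position'],get_obs()['ft_force'])
for n in C:
    p,d,c=C[n];save(n+'13',p)
    m=(d>0)&(np.hypot(c[...,0]-.4648,c[...,1]-.1745)<.043)&(abs(c[...,2]-.091)<.01)&(p.max(-1)<60)
    q=c[m]
    if len(q)>20:
        A=np.c_[q[:,:2]-q[:,:2].mean(0),np.ones(len(q))];print(n,len(q),np.linalg.lstsq(A,q[:,2],rcond=None)[0],cv2.minEnclosingCircle(q[:,:2].astype(np.float32)*1000))
for w in((.611,.262),(.582,.146),(.495,.291)): print(w);bar(C,w,.14,.16)
bar(C,(.465,.1745),.128,.15)
p=C['side'][0][220:350,110:310];save('side13z',cv2.convertScaleAbs(cv2.resize(p,None,fx=4,fy=4,interpolation=2),alpha=1.5))
```

```text
[0.46419425 0.17383674 0.2304191 ] [ 1.31504569 -0.68256638 -0.41988208]
side 847 [-0.00281122  0.00663011  0.09038516] ((464.80450439453125, 174.48428344726562), 42.97172546386719)
top 142 [ 0.02270298 -0.08386982  0.09097552] ((472.2685241699219, 155.61041259765625), 36.55457305908203)
(0.611, 0.262)
side 161 mean [0.6086 0.2647] rect [610.5 264. ] [15.5 55.5] yaw 94.0 z [0.1415 0.1477 0.1509]
top few 0
(0.582, 0.146)
side 55 mean [0.5784 0.163 ] rect [579.9 148.7] [13.1 54.4] yaw 100.1 z [0.1413 0.1475 0.151 ]
top 108 mean [0.5816 0.1417] rect [582.3 142.1] [12.7 53. ] yaw 95.2 z [0.1418 0.1491 0.1515]
(0.495, 0.291)
side 183 mean [0.4926 0.2923] rect [493.9 291.3] [15.2 56.1] yaw 94.1 z [0.1415 0.1479 0.1512]
top few 0
side 129 mean [0.4626 0.1769] rect [462.7 177. ] [11.  55.9] yaw 136.3 z [0.1287 0.132  0.135 ]
top 9 mean [0.4825 0.1538] rect [482.8 154.7] [9.3 5.6] yaw 47.3 z [0.1295 0.1331 0.1343]
```

View pics/side13z.png

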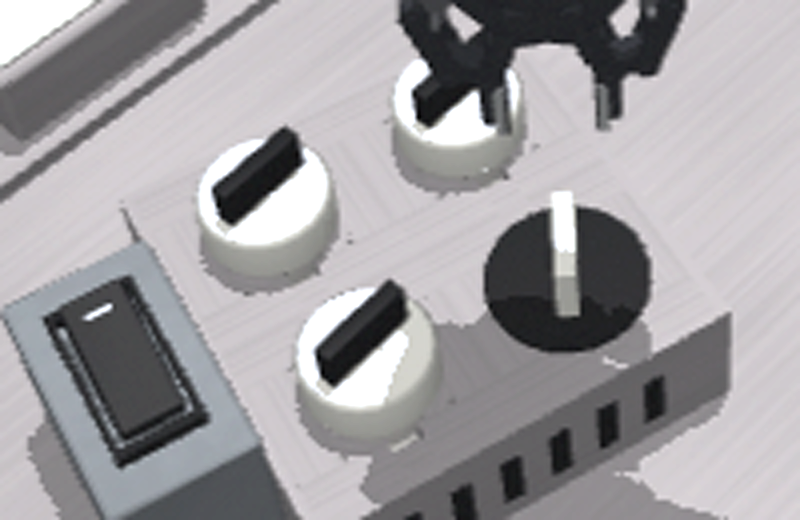

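Request:
move_arm --motion "0.04 0.05 0 0; 0.08 0.1 0 0; 0.12 0.15 0 0; 0.144 0.2 0 0; 0.144 0.2 0 0; 0.144 0.2 -0.04 0; 0.144 0.2 -0.06 0; 0.144 0.2 -0.06 0; 0.144 0.2 -0.06 0" --grip 0

```text
clock: 40.0
position: [0.6092, 0.3741, 0.1733]
ee_rot: [-0.279, 0.649, 0.279, 0.65]
ft_force: [0.1, 0.6, 0.6]
grip_width: -0.0
```

Run:
```python
from m import *
C=clouds();print(get_obs()['position'],get_obs()['grip_width'])
p=C['side'][0][200:370,80:280];save('side14z',cv2.convertScaleAbs(cv2.resize(p,None,fx=3.5,fy=3.5,interpolation=2),alpha=1.5))
```

```text
[0.60927417 0.37442576 0.17355481] -0.0015983660120545643
```

View pics/side14z.png

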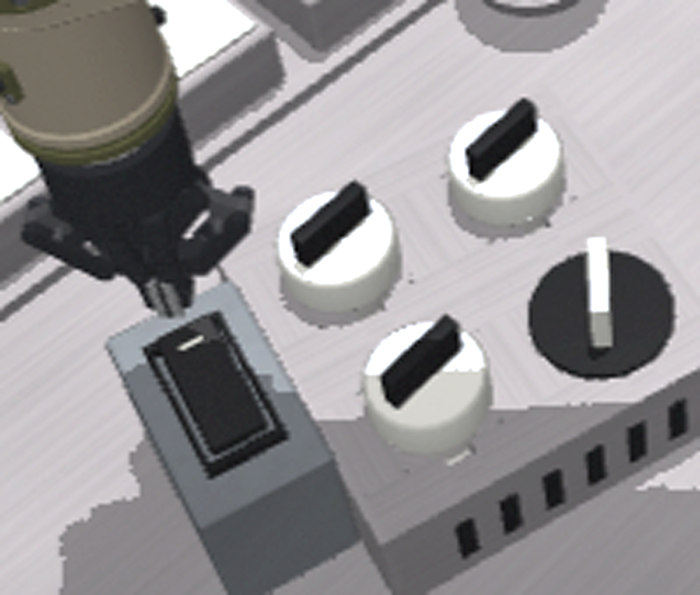

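Request:
move_arm --motion "-0.001 0 -0.015 0; -0.001 0 -0.025 0; -0.001 0 -0.033 0; -0.001 0 -0.038 0; -0.001 0 -0.042 0; -0.001 0 -0.046 0; -0.001 0 -0.048 0; -0.001 0 -0.05 0; -0.001 0 -0.05 0"

```text
clock: 41.22
position: [0.6079, 0.3748, 0.1263]
ee_rot: [-0.28, 0.649, 0.28, 0.65]
ft_force: [-9.8, -9.0, 29.4]
grip_width: -0.002
```

Request:
move_arm --motion "0 0 0.02 0; 0 0 0.06 0; -0.03 -0.03 0.1 0; -0.09 -0.09 0.13 0; -0.15 -0.15 0.13 0; -0.2 -0.2 0.13 0; -0.2 -0.25 0.13 0; -0.2 -0.3 0.13 0; -0.2 -0.35 0.13 0; -0.2 -0.4 0.13 0"

```text
clock: 42.48
position: [0.4072, -0.0276, 0.2525]
ee_rot: [-0.28, 0.649, 0.279, 0.65]
ft_force: [0.5, 0.2, 0.4]
grip_width: -0.001
```

Run:
```python
from m import *
C=clouds();print(get_obs()['position'],get_obs()['ft_force'])
ct=np.array([.5375,.2183]);a=np.radians(-14.2);u=np.array([np.cos(a),np.sin(a)]);v=np.array([-u[1],u[0]])
for n in C:
    p,d,c=C[n];save(n+'15',p)
    off=np.array([.001,-.0025])*(1 if n=='side' else -1)
    X=(c[...,:2]+off-ct)@u;Y=(c[...,:2]+off-ct)@v
    print(n,[(round(x,2),round(float(np.median(c[(d>0)&(abs(X-x)<.005)&(abs(Y-.168)<.01)&(c[...,2]>.1)][:,2])),4)) for x in np.arange(-.04,.05,.01)])
    m=(d>0)&(np.hypot(c[...,0]-.4648,c[...,1]-.1745)<.043)&(abs(c[...,2]-.091)<.01)&(p.max(-1)<60);q=c[m]
    if len(q)>20:
        A=np.c_[q[:,:2]-q[:,:2].mean(0),np.ones(len(q))];print(n,len(q),np.linalg.lstsq(A,q[:,2],rcond=None)[0].round(4))
for w in((.611,.262),(.582,.146),(.495,.291)): print(w);bar(C,w,.14,.16)
p=C['side'][0][200:370,80:310];save('side15z',cv2.convertScaleAbs(cv2.resize(p,None,fx=3.4,fy=3.4,interpolation=2),alpha=1.5))
```

```text
[ 0.40701413 -0.03143798  0.25181574] [-0.15372824  0.91602782  0.51511812]
side [(np.float64(-0.04), 0.1334), (np.float64(-0.03), 0.1351), (np.float64(-0.02), 0.1379), (np.float64(-0.01), 0.135), (np.float64(0.0), 0.1324), (np.float64(0.01), 0.1301), (np.float64(0.02), 0.1278), (np.float64(0.03), 0.1245), (np.float64(0.04), 0.1209)]
side 841 [0.     0.0057 0.0903]
top [(np.float64(-0.04), 0.1176), (np.float64(-0.03), 0.1401), (np.float64(-0.02), 0.1371), (np.float64(-0.01), 0.134), (np.float64(0.0), 0.1319), (np.float64(0.01), 0.1295), (np.float64(0.02), 0.1268), (np.float64(0.03), 0.1247), (np.float64(0.04), 0.119)]
top 569 [ 0.0033 -0.0047  0.0909]
(0.611, 0.262)
side 161 mean [0.6086 0.265 ] rect [609.3 263.8] [14.8 56.9] yaw 93.9 z [0.1412 0.1475 0.1508]
top 114 mean [0.6109 0.2597] rect [611.  259.5] [13.6 54.4] yaw 93.5 z [0.1428 0.1486 0.1522]
(0.582, 0.146)
side 143 mean [0.5794 0.147 ] rect [580.1 146.9] [14.3 55.9] yaw 92.9 z [0.1415 0.1475 0.1508]
top 109 mean [0.5816 0.1419] rect [582.4 141.9] [12.8 52.9] yaw 95.4 z [0.1423 0.149  0.1521]
(0.495, 0.291)
side 183 mean [0.4927 0.2928] rect [494.4 291.7] [15.  56.2] yaw 94.5 z [0.1412 0.1476 0.1516]
top 115 mean [0.4951 0.2865] rect [495.6 287.5] [12.8 55.7] yaw 95.3 z [0.1421 0.1485 0.1519]
```

View pics/side15z.png

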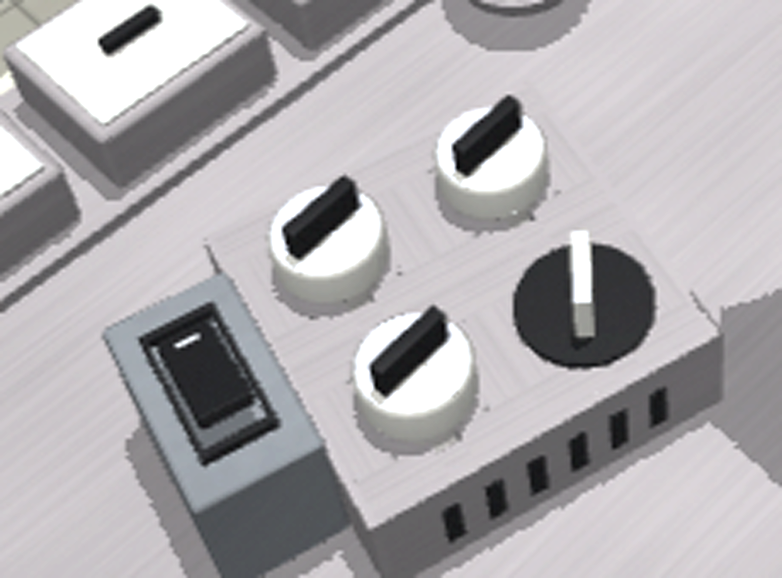

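View pics/top15.png

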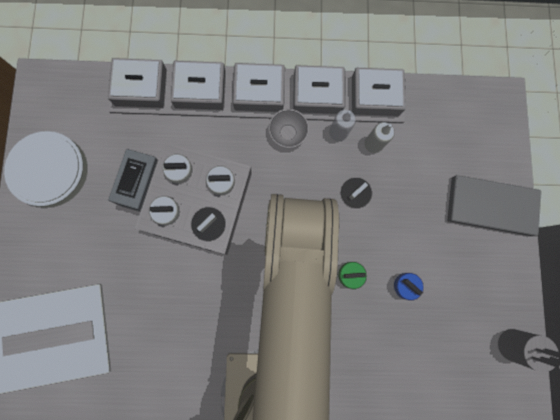

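```bash
python3 -c "
from h import *
print(hand_in())"
```

```text
the job is handed in; nothing more can be done
None
```

The warmer is ready and I've handed the job in at about 43 s on the robot's clock. `hand_in()` gives no verdict, so what follows rests on my own last checks.

- **Pots:** All three white pots are locked, in the far left, far right and near left wells. After release, each bar top read about 0.149 m, which is the locked height. Each bar lies at a yaw of about 94°, about 72° clockwise from the slots.
- **Cover:** One cover closes the near right well, level on the deck. Its disc top read about 0.091 m, with a slope under 0.01 in both views.
- **Rocker:** I pressed it last, and it stayed on. Its far end now reads about 0.125 m, and the press reached about 29 N.
- **Left alone:** I did not touch the bottles, the bowl, the spare cover or the blue and green look-alikes.
- **Disagreement:** The two cameras differed by about 2 mm in x and 5 mm in y throughout. I averaged them and corrected slightly using the first fitted pot, and all four parts went in without jamming.

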